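# Turn the tube rotator by its spokes until the sample tube stands straight up

### The arm

A 6-joint arm with a two-finger parallel gripper is mounted at the origin on a cart in front of the work surface, level with it; the furniture and walls round the work are solid. World frame = base frame: x ahead of the robot, y to its left, z up, the work surface at z = 0. Lengths are in mm, angles in rad, forces in N, time in s.
With the tool pointing down it reaches from about 375 to 750 mm from the base axis. Payload 9 kg.
Tool frame: the origin (TCP) lies midway between the tips of the shut fingers; the grasp point (between the pads) lies 19 mm behind it; z points along the fingers, y is the line along which they close (so a half turn about z gives the same grasp; the last joint's range is limited). The gripper opens to 85 mm and grips with 20 to 120 N. Pads are 22 mm wide; open, the fingers measure 114 mm over their backs; the gripper's body (76 mm by 85 mm) begins 54 mm behind the grasp point. The pads swing forward as they close: fully open they stand 13 mm farther back than shut.
Start: joints at [-1.326, 0.104, 0.097, 1.564, 0, 1.353], TCP at [267.888, -536.913, 205.431] pointing down, gripper open.
Joint ranges: [-2.99, 2.99], [-0.84, 1.86], [-1.1, 1.16], [-1.84, 2.11], [-1.51, 1.56], [-3.14, 3.14]. Speed limits (rad/s): [2.22, 2.22, 2.57, 3.14, 3.14, 3.14].

### API

Orientations are given as a unit quaternion [x, y, z, w].
In Python, from cell import bot gives the robot as it stands.
- The arm moves only by the tool servo_tool, never from a script. Its argument "deltas" is a list of rows, each a list of 5 numbers: the shift along the tool's x, y, z in units of 0.2 m (1.0 is 0.2 m), then the turn about the tool's z in units of 45 degrees (1.0 is 45 degrees), then the closure, from -1 (fully open) to 1 (shut). A call has exactly 10 rows; each row is the pose to reach, as a shift and turn from the pose commanded when the call began, along the tool's axes at that moment; what a row does not reach only later rows make up. A row lasts 1/12 s, in which the tool goes at most 41.7 mm and 7.16 degrees, less where a joint would pass 70% of its speed; a pose out of reach is approached as far as the arm can. A call with a number of a shift or a turn outside -1 to 1 is refused whole. A call with a gripper value outside its range is refused whole. The fingers move at their own pace and stop on an object; the grip force is fixed at half the most. Time passes only in rows, so rows that repeat a pose let the fingers close, or fill a call up. It gives the time, the measured TCP pose, the force, the opening and the grip force at its end, in the units of the state.
- bot.observe(): the state, without advancing time (a new reading comes with each control period).
- bot.read_camera(name): name is "scene" or "top" or "wrist"; returns (picture, depth): 384x512x3 uint8, red, green, blue; 384x512 float32, mm along the optical axis (not along the pixel's ray), 0 where there is no reading.
- bot.get_calibration(name): a dict with "camera_matrix" (3x3 intrinsics, pixels), "cam_to_world" (4x4, takes a point from camera to world coordinates); the wrist camera has in their place "tool_from_camera" (4x4, takes a point from camera to tool coordinates, whose origin is the TCP and whose axes are the flange's). Camera axes: x right, y up, looking along -z (the intrinsics and any distortion apply to the point x, -y, -z); pixel columns grow to the right and rows downward; lengths in mm; the calibration is good to about 2 mm. A picture is of the moment at which its call begins: read the wrist's pose just before it. get_calibration takes no time and is no camera call.
- bot.job_done(): hands the job in; it is judged then, once.
Trained networks look in the newest picture that a camera, given by its name, has taken for a name from the list of things; names that differ only in an ending like _2 or _b are one class to them, and where a whole thing is asked for, a point or a joint stands for the part that bears it (a point fixed in the world has none). Each returns a list of dicts, best first, with "score" (0 to 1); they miss things now and then, are a little off and sometimes report something else, mostly with a low value. They report only what shows in the picture. A call takes as long as a camera call.
- bot.find_in(name, camera): "xyz" ([x, y, z] in mm, in world coordinates, good to about 4 mm: the middle of the surface that is visible of it).
- bot.silhouettes(name, camera): "pixels" (384x512 bool, what is visible of it).
The state is a dict: "time": time; "joint_positions": joint angles; "qvel": joint speeds; "joint_torque": joint torques, N m; "tool_pos": TCP position; "ee_rot": TCP orientation; "force": force on the tool from outside, world axes, zero at the start; "wrist_torque": the same for the moment, N m; "opening": finger opening in mm; "gripper_force": force on a finger pad.
Only numpy, scipy, OpenCV 4.12 (cv2) and the standard library are available. Lean on these libraries where they do the work, as an engineer would, in place of code of your own. Each camera call takes 0.05 s, during which the arm holds its last target. There are 200 camera calls.

### The job

Push the bare spokes of the tube rotator's wheel round with the fingertips, one spoke after another and gently, until the spoke that carries the purple-capped sample tube points straight up with its cap on top. Do not touch the sample tube itself, do not shift or lift the rotator, and leave the vials beside it standing where they are; then take the hand away.

Things in the scene. Friction and masses are not known exactly. Their poses are not given: they have to be found in the camera images.
- hub (a point): Centre of the rotator's upright wheel, on its level axle, 155 mm above the bench. Turns with the wheel: x lies along the axle, from the wheel to the motor housing behind it (away from the robot, yaw within 0.4 rad); z points along the tube spoke, so straight up when done. The hub is aluminium, 44 mm across, 26 mm thick; no rim; six spokes every 60 degrees, all in the plane through this point square to the axle.
- spoke_end (a point): Ball end of the bare spoke opposite the tube spoke: centre of its black 16 mm rubber ball, 104 mm from the axle. Five of the six spokes are bare like this one: steel rods 10 mm thick reaching 112 mm from the axle. The sixth is the tube spoke. A ball leaning towards the finger by more than about 40 degrees from upright can jam by friction against a level push.
- wheel (a joint): Angle of the wheel, rad: 0 or 2 pi when the tube spoke points straight up; grows as the wheel turns clockwise as seen from the robot (top to the right). Starts between 2.1 and 4.18 (tube downwards). Turns freely both ways for more than a whole turn, stays where it is left (friction 0.12 N m, about 1.5 N at a spoke) and does not coast.
- tube_top (a point): Outer end of the sample tube's purple cap, 112 mm from the axle. The tube (16 mm diameter, 75 mm long) points radially outwards, fixed in a grey round socket (23 mm diameter, 34 to 61 mm from the axle) on the sixth spoke. z points outwards along the tube.
- rotator: The rotator: a loose white bench device, about 2.8 kg with its wheel. Origin on the bench straight below the wheel's centre, x from wheel to motor housing, z up. Base plate 200 x 160 mm, 17 mm high, from 60 mm in front of the origin to 140 mm behind it; white housing 90 mm wide, 45 to 130 mm behind the wheel's plane, 181 mm high. The wheel's upper half is free from above.
- wheel_tube: The sample tube fixed on the wheel (not to be touched); origin at its round lower end, 37 mm from the axle, z axis along the tube towards the cap.
- vial_a: A loose white screw-cap vial, 25 mm diameter, 61 mm tall, standing on the bench beside the rotator, on its left as seen from the robot; a bystander. Origin at the centre of its underside, z up.
- vial_b: A loose white screw-cap vial, 25 mm diameter, 61 mm tall, standing on the bench beside the rotator, on its right as seen from the robot; a bystander. Origin at the centre of its underside, z up.
- vial_c: A loose white screw-cap vial, 25 mm diameter, 61 mm tall, standing on the bench beside the rotator, on its left and nearer the robot as seen from the robot; a bystander. Origin at the centre of its underside, z up.

How it is judged (in metres and radians):
At the end, for the whole second after the job is handed in: The tube spoke points straight up, cap on top, within 0.12 rad (7 degrees), and the wheel is at rest; the rotator stands flat within 20 mm of where it stood and the vials stand upright within 20 mm of where they stood (angle between tube_top's own z axis and vertical below 0.12 rad and velocity of joint wheel between -0.05 and 0.05 rad/s and distance of each of rotator, vial_a, vial_b, vial_c from where it was at the start of the episode below 0.02 m and angle between rotator's own z axis and vertical below 0.05 rad and angle between each of vial_a, vial_b, vial_c's own z axis and vertical below 0.1 rad); the robot touches nothing.
It fails at once if the sample tube is touched (contact force between wheel_tube and anything else above 0.3 N).
It fails at once if the rotator or its wheel is pushed harder than 20 N (contact force between rotator and the arm above 20 N).
It fails at once if the rotator or its wheel is pushed harder than 20 N by the fingers (contact force between rotator and the fingers above 20 N).
It fails at once if the rotator is shifted more than 20 mm, tipped or lifted (distance of rotator from where it was at the start of the episode above 0.02 m or angle between rotator's own z axis and vertical above 0.1 rad or height (world z) of rotator above 0.008 m).
It fails at once if a vial is moved more than 20 mm, lifted or knocked over (distance of any of vial_a, vial_b, vial_c from where it was at the start of the episode above 0.02 m or angle between any of vial_a, vial_b, vial_c's own z axis and vertical above 0.3 rad).
It also fails if it takes over 51 s, if anything falls off the work surface, if the arm or the gripper's body presses on something with over 40 N, if the wrist force passes 120 N, or if a joint passes its speed limit or range.

## Working session

There is one attempt and no reset: what is moved stays moved. The work goes in short steps, Python scripts to look and compute and a tool call to move; the robot and the scene stay as the last step left them, time stands still between calls to the robot, and variables do not carry over. Pictures are saved under pics/ and viewed, at most 10 in all, crops included, and the job is handed in when it is done.

Besides the shell and the picture viewer there is one more tool, called after "Request:" as a command line: name --pt "numbers of a row" for each row, then --argument value for the rest. servo_tool: Moves the arm, as the interface text tells. Its arguments: {"type":"object","properties":{"deltas":{"type":"array"}},"required":["deltas"]}

```bash
mkdir -p pics; cat > h.py <<'E'
import numpy as np,cv2
from cell import bot
def world(cam,px,d):
    c=bot.get_calibration(cam);K=np.array(c["camera_matrix"]);T=np.array(c["cam_to_world"])
    px=np.atleast_2d(px).astype(float)
    x=(px[:,0]-K[0,2])/K[0,0]*d; y=(px[:,1]-K[1,2])/K[1,1]*d
    return (T@np.stack([x,-y,-d,np.ones_like(x)]))[:3].T
def proj(cam,P):
    c=bot.get_calibration(cam);K=np.array(c["camera_matrix"]);T=np.linalg.inv(np.array(c["cam_to_world"]))
    P=np.atleast_2d(P);q=(T@np.c_[P,np.ones(len(P))].T)[:3]
    return np.stack([K[0,0]*q[0]/-q[2]+K[0,2],K[1,1]*-q[1]/-q[2]+K[1,2]]).T
E
python3 - <<'E'
from h import *
s=bot.observe();print(s)
ims=[]
for c in("scene","top"):
    p,d=bot.read_camera(c);cv2.imwrite(f"pics/{c}0.png",p[:,:,::-1]);
    print(c,np.round(np.array(bot.get_calibration(c)["cam_to_world"]),2).tolist())
    for n in("hub","spoke_end","tube_top","rotator","vial_a","wheel_tube"):
        print(n,[(np.round(r["xyz"]).tolist(),round(r["score"],2)) for r in bot.find_in(n,c)])
E
```

```text
{'time': 0.0, 'joint_positions': array([-1.32572182e+00,  1.04713428e-01,  9.64947947e-02,  1.56390842e+00,
        5.27712045e-06,  1.35309249e+00]), 'qvel': array([-0.00101394,  0.00137668, -0.00016539, -0.00142814, -0.00063691,
       -0.00043146]), 'joint_torque': array([ 2.90165204e-03, -5.56925225e+01,  5.03649652e+01,  1.66760443e-02,
       -3.91127051e-04, -1.86830434e-06]), 'tool_pos': array([ 267.78004354, -536.52717403,  204.62812823]), 'ee_rot': array([ 9.73348541e-01,  2.29329840e-01, -6.46714817e-06, -6.65339114e-04]), 'force': array([0.7010483 , 0.26159693, 0.64132872]), 'wrist_torque': array([-0.00487636,  0.01042787, -0.04354584]), 'gripper_force': 0.0, 'opening': 85.41736559660482}
scene [[-0.83, 0.32, -0.45, 77.96], [-0.55, -0.47, 0.69, 729.51], [0.01, 0.82, 0.57, 692.34], [0.0, 0.0, 0.0, 1.0]]
hub []
spoke_end [([511.0, 193.0, 168.0], 0.97)]
tube_top [([516.0, 198.0, 162.0], 0.7)]
rotator [([551.0, 199.0, 62.0], 0.74)]
vial_a [([580.0, 391.0, 42.0], 0.78), ([458.0, 10.0, 40.0], 0.63), ([507.0, 378.0, 40.0], 0.58)]
wheel_tube [([519.0, 199.0, 165.0], 0.68)]
top [[0.02, 0.99, -0.17, 270.15], [-1.0, 0.02, 0.01, 146.72], [0.02, 0.17, 0.99, 1408.65], [0.0, 0.0, 0.0, 1.0]]
hub [([518.0, 182.0, 172.0], 0.77)]
spoke_end [([518.0, 182.0, 167.0], 0.76)]
tube_top [([516.0, 182.0, 171.0], 0.59)]
rotator [([541.0, 171.0, 55.0], 0.61), ([515.0, 180.0, 172.0], 0.16)]
vial_a [([510.0, 366.0, 60.0], 0.62)]
wheel_tube []
```

```bash
python3 -c "
import cv2,numpy as np
a=cv2.imread('pics/scene0.png');b=cv2.imread('pics/top0.png')
cv2.imwrite('pics/s0.png',cv2.resize(a,(800,600)));print(a.shape)"
```

```text
(384, 512, 3)
```

View pics/s0.png

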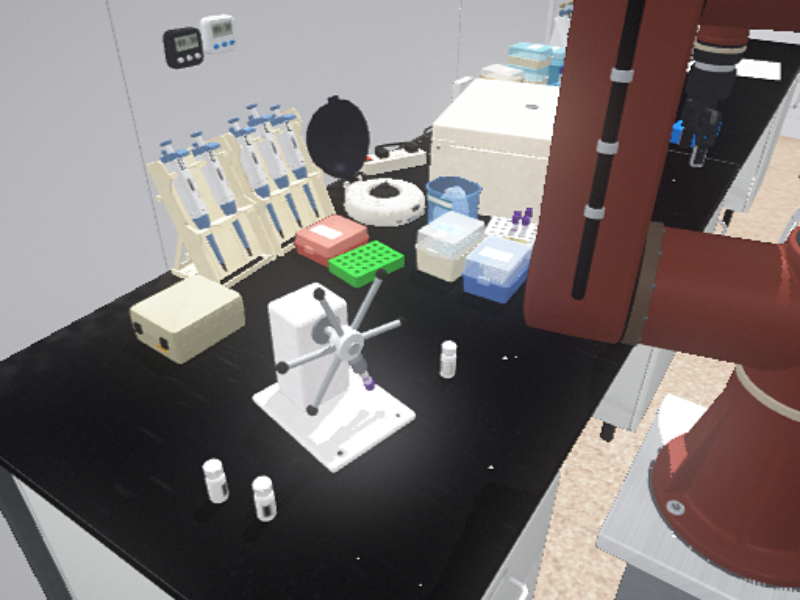

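View pics/top0.png

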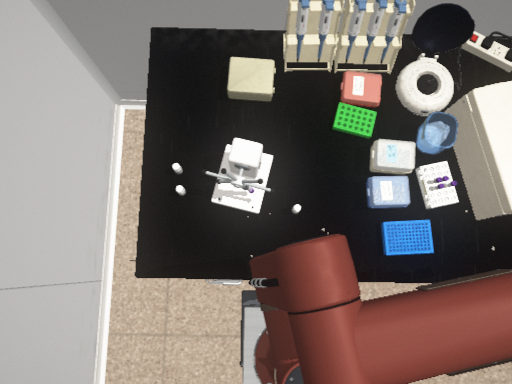

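The scene view (800 px scale) shows the hub at (349,345), the purple cap low right at (369,384), and black balls at about (320,294), (283,367) and (312,409). The other spokes end near (381,278) and (402,320). I'll fit the pose to these.

```bash
cat >> h.py <<'E'
from scipy.optimize import least_squares
def dirs(yaw,th,k):
    t=th+k*np.pi/3
    return np.cos(t)[:,None]*np.array([0,0,1.])+np.sin(t)[:,None]*np.array([np.sin(yaw),-np.cos(yaw),0])
def model(p):
    x,y,yaw,th=p;h=np.array([x,y,155.]);k=np.arange(6)
    r=np.array([108,104,104,104,104,104.])
    return np.vstack([h-13*np.array([np.cos(yaw),np.sin(yaw),0]),h+r[:,None]*dirs(yaw,th,k)])
E
python3 - <<'E'
from h import *
obs=np.array([[349,345],[369,384],[312,409],[283,367],[320,294],[381,276],[404,320]])/1.5625
best=None
for th in(2.1,2.6,3.1,3.6,4.1):
  r=least_squares(lambda p:(proj("scene",model(p))-obs).ravel(),[515,182,0,th],x_scale=[10,10,.1,.1],loss="soft_l1")
  if best is None or r.cost<best.cost:best=r
p=best.x;print(p,best.cost);print(np.round(model(p)));print(np.round(best.fun.reshape(-1,2),1))
im=cv2.imread("pics/scene0.png")
c=cv2.resize(im[160:320,120:300],None,fx=4,fy=4,interpolation=cv2.INTER_CUBIC)[:600]
for i,q in enumerate(proj("scene",model(p))): cv2.circle(c,tuple(int(v) for v in (q-[120,160])*4+2),4,(0,255,255) if i!=1 else (0,0,255),1)
b=cv2.imread("pics/top0.png")[120:220,160:310];b=cv2.resize(b,None,fx=4,fy=4,interpolation=cv2.INTER_CUBIC)
cv2.imwrite("pics/c1.png",c)
for i,q in enumerate(proj("top",model(p))): cv2.circle(b,tuple(int(v) for v in (q-[160,120])*4+2),4,(0,255,255) if i!=1 else (0,0,255),1)
cv2.imwrite("pics/c2.png",b)
E
```

```text
[ 5.19292955e+02  1.85925585e+02 -2.25461543e-01  2.75919344e+00] 4.513911015746168
[[507. 189. 155.]
 [510. 147.  55.]
 [534. 248.  73.]
 [542. 286. 170.]
 [528. 224. 251.]
 [505. 123. 237.]
 [496.  86. 140.]]
[[ 2.3  0.9]
 [ 0.7  0.4]
 [ 0.2  0. ]
 [-0.5 -0. ]
 [-0.5 -0.7]
 [ 0.1 -1.7]
 [-1.6  0.4]]
```

View pics/c1.png

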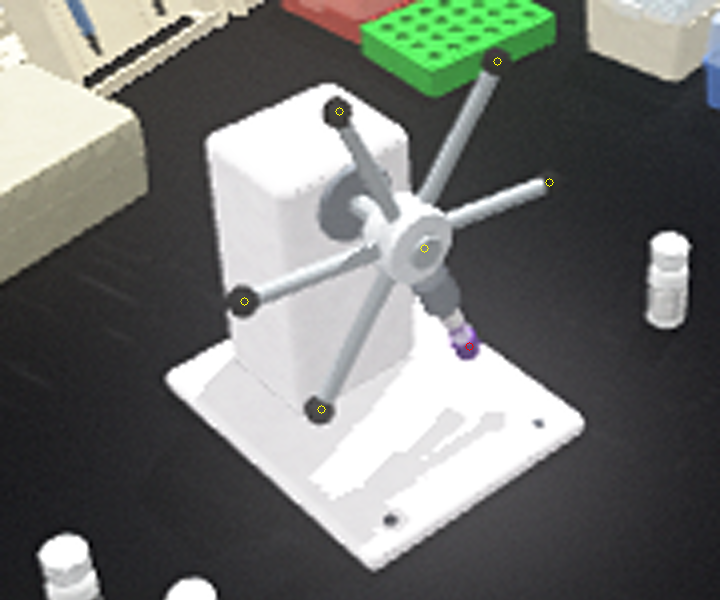

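View pics/c2.png

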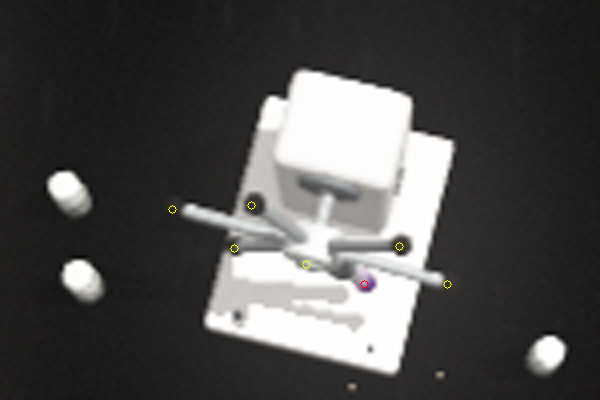

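The fit overlay matches: the wheel is at about 2.76 rad, with the hub at (519,186) and yaw -0.225. I'll turn it counter-clockwise by 158° in three strokes. Each stroke pushes a spoke left and down past the top. First I'll raise the hand, shut the fingers and travel over.

Request:
servo_tool --pt "0.05 -0.05 -0.1 0.1 1" --pt "0.15 -0.15 -0.2 0.2 1" --pt "0.25 -0.25 -0.3 0.3 1" --pt "0.35 -0.35 -0.4 0.4 1" --pt "0.5 -0.5 -0.5 0.5 1" --pt "0.6 -0.6 -0.55 0.6 1" --pt "0.7 -0.7 -0.6 0.7 1" --pt "0.8 -0.8 -0.6 0.8 1" --pt "0.9 -0.9 -0.6 0.876 1" --pt "1 -1 -0.6 0.876 1"

```text
time: 1.53
tool_pos: [357.8, -267.4, 325.8]
ee_rot: [0.993, -0.114, 0.0, 0.0]
force: [0.5, -0.3, -0.6]
opening: -0.1
gripper_force: 0.0
```

```bash
cat >> h.py <<'E'
from scipy.spatial.transform import Rotation as R
HUB=np.array([519.3,185.9,155.]);YAW=-.225
def LZ(P):
    d=np.array(P)-HUB; t=np.array([-np.sin(YAW),np.cos(YAW),0]);a=np.array([np.cos(YAW),np.sin(YAW),0])
    return np.round([d@t,d@a,d[2]],1)
def pos(L,A,Z):
    t=np.array([-np.sin(YAW),np.cos(YAW),0]);a=np.array([np.cos(YAW),np.sin(YAW),0])
    return HUB+L*t+A*a+[0,0,Z]
def where():
    s=bot.observe();M=R.from_quat(s["ee_rot"]).as_matrix()
    print("t",round(s["time"],2),"tcp",s["tool_pos"].round(1),"LAZ",LZ(s["tool_pos"]),"toolx yaw",round(np.arctan2(M[1,0],M[0,0]),3),"zz",M[2,2].round(3),"F",s["force"].round(1),"open",round(s["opening"],1),"q",s["joint_positions"].round(2))
    return s,M
def to(L,A,Z):
    s,M=where();print("units",(M.T@(pos(L,A,Z)-s["tool_pos"])/200).round(3))
E
python3 -c "
from h import *
to(-10,0,160)"
```

```text
t 1.53 tcp [ 357.8 -267.4  325.8] LAZ [-477.9  -56.2  170.8] toolx yaw -0.229 zz -1.0 F [ 0.5 -0.3 -0.6] open -0.1 q [-0.94 -0.29 -0.05  1.81 -0.    2.43]
units [ 0.271 -2.341  0.053]
```

Keeping this yaw would take joint 6 out of range, so I'll turn a quarter the other way. That puts tool x to the left in the wheel's plane.

Request:
servo_tool --pt "0.03 -0.1 0 -0.1 1" --pt "0.06 -0.2 0 -0.2 1" --pt "0.09 -0.3 0 -0.3 1" --pt "0.12 -0.4 0 -0.4 1" --pt "0.15 -0.5 0 -0.5 1" --pt "0.18 -0.6 0 -0.6 1" --pt "0.21 -0.7 0 -0.7 1" --pt "0.24 -0.8 0 -0.8 1" --pt "0.27 -0.9 0 -0.9 1" --pt "0.27 -1 0 -1 1"

```text
time: 2.37
tool_pos: [455.6, -84.9, 325.2]
ee_rot: [0.96, 0.278, 0.0, 0.0]
force: [-0.1, -0.8, -0.1]
opening: 0.1
gripper_force: 0.0
```

```bash
python3 -c "
from h import *
to(-10,0,160)"
```

```text
t 2.37 tcp [455.6 -84.9 325.2] LAZ [-278.2   -1.7  170.2] toolx yaw 0.564 zz -1.0 F [-0.1 -0.8 -0.1] open 0.1 q [-0.47 -0.24 -0.01  1.8  -0.    2.11]
units [ 0.958 -0.939  0.051]
```

Request:
servo_tool --pt "0.095 -0.095 0 -0.1 1" --pt "0.19 -0.19 0 -0.2 1" --pt "0.285 -0.285 0 -0.3 1" --pt "0.38 -0.38 0 -0.4 1" --pt "0.475 -0.475 0 -0.5 1" --pt "0.57 -0.57 0 -0.6 1" --pt "0.665 -0.665 0 -0.7 1" --pt "0.76 -0.76 0 -0.8 1" --pt "0.86 -0.86 0 -0.9 1" --pt "0.96 -0.94 0 -0.995 1"

```text
time: 3.2
tool_pos: [517.5, 177.3, 325.7]
ee_rot: [0.782, 0.623, 0.0, 0.0]
force: [1.2, -0.7, 0.3]
opening: 0.0
gripper_force: 0.0
```

```bash
python3 - <<'E'
from h import *
to(-5,0,90)
p,d=bot.read_camera("scene")
c=cv2.resize(p[100:320,100:320,::-1],(600,600),interpolation=cv2.INTER_CUBIC);cv2.imwrite("pics/c3.png",c)
E
```

```text
t 3.2 tcp [517.5 177.3 325.7] LAZ [ -8.8   0.2 170.7] toolx yaw 1.346 zz -1.0 F [ 1.2 -0.7  0.3] open 0.0 q [0.09 0.01 0.22 1.78 0.   1.89]
units [ 0.019 -0.001  0.403]
```

View pics/c3.png

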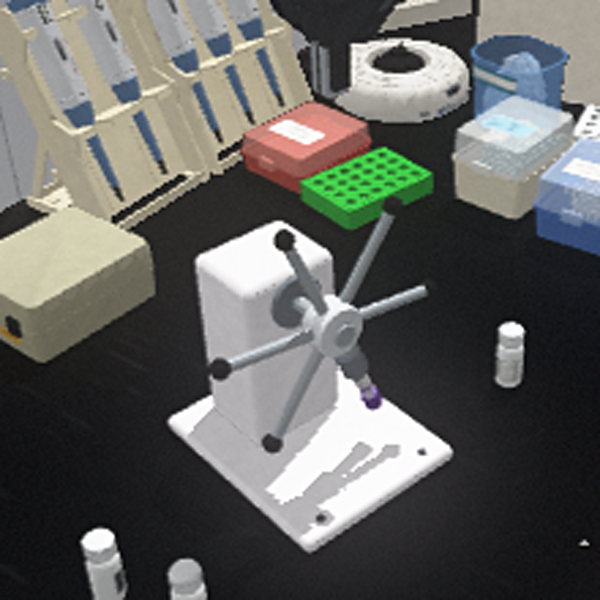

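The fingertips hang at (320,90), above the wheel between the two upper balls at (285,240) and (392,205). The wheel hasn't moved. Next I'll descend between the two spokes.

Request:
servo_tool --pt "0.01 0 0.05 0 1" --pt "0.02 0 0.1 0 1" --pt "0.02 0 0.15 0 1" --pt "0.02 0 0.2 0 1" --pt "0.02 0 0.25 0 1" --pt "0.02 0 0.3 0 1" --pt "0.02 0 0.35 0 1" --pt "0.02 0 0.4 0 1" --pt "0.02 0 0.41 0 1" --pt "0.02 0 0.41 0 1"

```text
time: 4.08
tool_pos: [518.1, 179.2, 242.4]
ee_rot: [0.783, 0.622, -0.001, -0.0]
force: [-0.2, -0.1, -0.6]
opening: 0.5
gripper_force: 0.0
```

```bash
python3 - <<'E'
from h import *
s,M=where()
p0=s["tool_pos"]
for ps in (22,30,38,46,54,60,65):
    a=np.radians(ps);r=92;C=(r*np.sin(a)-5*np.cos(a),r*np.cos(a)+5*np.sin(a))
    print(ps,np.round([C[0]-11,C[1]],1),(M.T@(pos(C[0]-11,0,C[1])-p0)/200).round(3))
E
```

```text
t 4.08 tcp [518.1 179.2 242.4] LAZ [-6.8  0.3 87.4] toolx yaw 1.341 zz -1.0 F [-0.2 -0.1 -0.6] open 0.5 q [ 0.09 -0.04  0.02  1.63 -0.    1.89]
22 [18.8 87.2] [ 0.128 -0.002  0.001]
30 [30.7 82.2] [ 0.187 -0.002  0.026]
38 [41.7 75.6] [ 0.242 -0.002  0.059]
46 [51.7 67.5] [ 0.292 -0.003  0.099]
54 [60.5 58.1] [ 0.336 -0.003  0.146]
60 [66.2 50.3] [ 0.365 -0.003  0.185]
65 [70.3 43.4] [ 0.385 -0.003  0.22 ]
```

Request:
servo_tool --pt "0.04 0 0 0 1" --pt "0.08 0 0 0 1" --pt "0.11 0 0 0 1" --pt "0.13 0 0 0 1" --pt "0.15 0 0.01 0 1" --pt "0.17 0 0.02 0 1" --pt "0.19 0 0.027 0 1" --pt "0.21 0 0.038 0 1" --pt "0.225 0 0.048 0 1" --pt "0.24 0 0.058 0 1"

```text
time: 4.92
tool_pos: [529.6, 226.6, 231.9]
ee_rot: [0.783, 0.622, 0.0, 0.0]
force: [-0.7, 1.8, 6.1]
opening: 0.1
gripper_force: 3.2
```

```bash
cat >> h.py <<'E'
def angle(guess,name=None):
    # black ball / purple mask fit of theta by maximising match of the predicted balls in the scene picture
    p,d=bot.read_camera("scene");f=cv2.GaussianBlur(p,(0,0),1).astype(float)
    if name:cv2.imwrite(name,cv2.resize(p[100:320,100:320,::-1],(600,600),interpolation=cv2.INTER_CUBIC))
    hsv=cv2.cvtColor(p,cv2.COLOR_RGB2HSV)
    pm=((hsv[...,0]>125)&(hsv[...,0]<160)&(hsv[...,1]>70)).astype(np.uint8);pm[:180]=0;pm[330:]=0
    pm2=((hsv[...,0]>125)&(hsv[...,0]<160)&(hsv[...,1]>70)).astype(np.uint8)
    best=[]
    for th in np.arange(guess-.5,guess+.5,.005):
        m=model([HUB[0],HUB[1],YAW,th]);k=np.arange(6)
        sc=0
        rods=np.vstack([HUB+r*dirs(YAW,th,k[1:]) for r in (50,65,80,92)])
        q=proj("scene",rods)
        g=cv2.remap(f.astype(np.float32),q[:,0].astype(np.float32)[None],q[:,1].astype(np.float32)[None],1)[0]
        sc+=(np.abs(g-np.array([140,145,150])).sum(1)).clip(0,120).mean()
        cap=proj("scene",HUB+104*dirs(YAW,th,np.array([0])))
        cc=cv2.remap(cv2.GaussianBlur(pm2.astype(np.float32),(0,0),1.5),np.float32(cap[:,:1]),np.float32(cap[:,1:]),1)[0,0]
        best.append((sc-60*cc,th,sc,cc))
    b=min(best);print("theta",round(b[1],3),"deg",round(np.degrees(b[1]),1),"rod",round(b[2],1),"cap",round(float(b[3]),2));return b[1]
E
python3 - <<'E'
from h import *
where();angle(2.5,"pics/c4.png")
E
```

```text
t 4.92 tcp [529.6 226.6 231.9] LAZ [42.   1.  76.9] toolx yaw 1.342 zz -1.0 F [-0.7  1.8  6.1] open 0.1 q [0.18 0.04 0.08 1.61 0.   1.98]
theta 2.73 deg 156.4 rod 62.4 cap 0.58
```

View pics/c4.png

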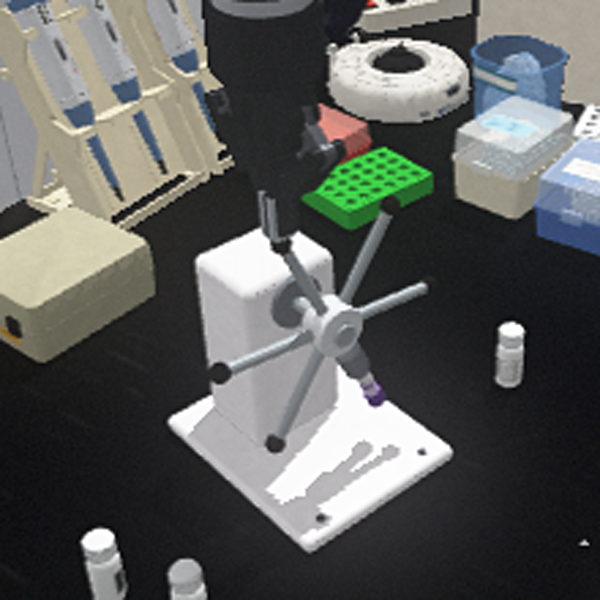

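```bash
python3 - <<'E'
from h import *
s,M=where()
q=(proj("scene",s["tool_pos"])[0]);print("tcp px in crop",(q-100)*600/220)
print("balls",((proj("scene",model([HUB[0],HUB[1],YAW,2.73]))-100)*600/220).round())
p,d=bot.read_camera("scene")
c=p[150:220,180:250,::-1];c=cv2.resize(c,(560,560),interpolation=cv2.INTER_CUBIC)
t,dt=bot.read_camera("top");e=cv2.resize(t[130:190,200:260,::-1],(230,230),interpolation=cv2.INTER_CUBIC)
o=np.zeros((560,790,3),np.uint8);o[:,:560]=c;o[:230,560:]=e
cv2.imwrite("pics/c5.png",o)
# depth points near finger & ball
for u,v in ((203,186),(203,189),(203,192),(200,180),(198,178),(207,180)):
    w=world("scene",[[u,v]],np.array([d[v,u]]))[0];print((u,v),p[v,u],w.round(),LZ(w))
E
```

```text
t 4.97 tcp [529.7 227.1 231.8] LAZ [42.5  0.9 76.8] toolx yaw 1.342 zz -1.0 F [-0.2  1.8  4.3] open -0.2 q [0.18 0.04 0.08 1.61 0.   1.98]
tcp px in crop [281.16384579 262.98785924]
balls [[343. 332.]
 [376. 396.]
 [275. 441.]
 [220. 371.]
 [281. 241.]
 [390. 204.]
 [428. 284.]]
(203, 186) [41 41 45] [517. 239. 267.] [ 51.4 -14.1 112.2]
(203, 189) [38 37 37] [525. 231. 253.] [45.3 -4.7 98.2]
(203, 192) [37 36 36] [523. 233. 248.] [47.3 -6.7 93.1]
(200, 180) [104 107 109] [525. 237. 277.] [ 51.5  -6.  121.7]
(198, 178) [126 130 134] [527. 240. 282.] [ 54.7  -4.6 126.8]
(207, 180) [43 45 45] [514. 230. 277.] [ 42.1 -15.1 121.9]
```

View pics/c5.png

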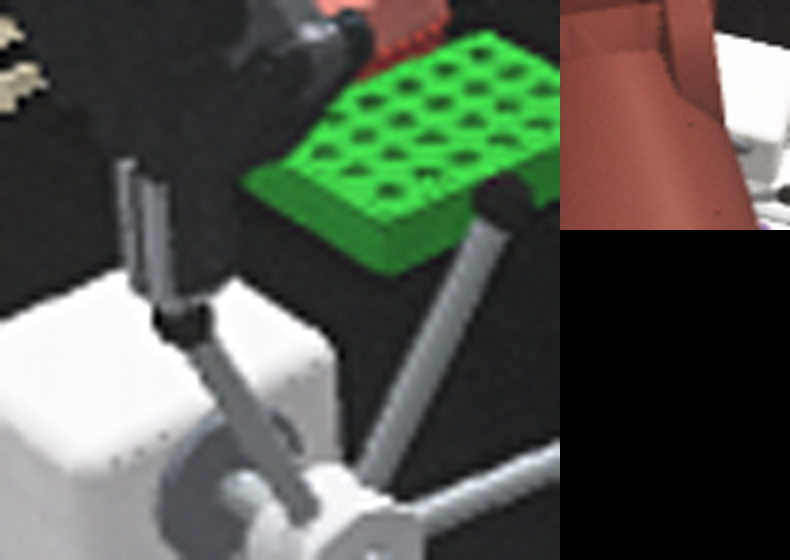

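The close-up shows the finger's bottom edge at (165–235, 280–310), resting on top of the ball at (185,322). That is higher than the reported TCP implies, so I'll check against the hover picture.

```bash
python3 - <<'E'
from h import *
s,M=where()
t=np.array([-np.sin(YAW),np.cos(YAW),0]);a=np.array([np.cos(YAW),np.sin(YAW),0])
f=lambda P:((proj("scene",P)[0]-100)*600/220).round()
for tcp in ([517.5,177.3,325.7],s["tool_pos"]):
  tcp=np.array(tcp)
  for up in (0,15,28): print(up,[f(tcp+t*l+a*A+[0,0,up]).tolist() for l,A in((0,0),(11,-14),(11,14),(-11,-14))])
p,d=bot.read_camera("scene")
# cloud of near-tip points above ball
vv,uu=np.mgrid[165:200,190:220];W=world("scene",np.c_[uu.ravel(),vv.ravel()],d[165:200,190:220].ravel())
Q=np.array([LZ(w) for w in W]);k=(abs(Q[:,0]-42)<25)&(abs(Q[:,1])<30)&(Q[:,2]>60)
print(Q[k][np.argsort(Q[k][:,2])][::6].tolist())
c=bot.get_calibration("wrist");print(np.round(c["tool_from_camera"],2).tolist(),np.round(c["camera_matrix"],1).tolist())
w,dw=bot.read_camera("wrist");cv2.imwrite("pics/w6.png",w[:,:,::-1])
E
```

```text
t 5.07 tcp [529.6 226.6 232. ] LAZ [42.   0.9 77. ] toolx yaw 1.342 zz -1.0 F [0.3 2.3 1.6] open 0.2 q [0.18 0.04 0.08 1.61 0.   1.98]
0 [[332.0, 123.0], [333.0, 135.0], [307.0, 121.0], [358.0, 125.0]]
15 [[332.0, 104.0], [332.0, 116.0], [306.0, 102.0], [357.0, 106.0]]
28 [[331.0, 86.0], [331.0, 98.0], [305.0, 84.0], [357.0, 88.0]]
0 [[282.0, 263.0], [281.0, 277.0], [257.0, 260.0], [306.0, 265.0]]
15 [[280.0, 245.0], [280.0, 259.0], [256.0, 243.0], [305.0, 247.0]]
28 [[279.0, 230.0], [279.0, 244.0], [254.0, 227.0], [304.0, 232.0]]
[[27.7, -4.3, 66.4], [34.1, -3.0, 68.8], [33.1, -5.2, 71.8], [36.5, -3.5, 74.9], [38.8, -3.7, 78.5], [32.1, -1.7, 81.4], [39.6, -5.2, 84.3], [46.4, -1.9, 88.1], [43.0, -7.2, 91.5], [47.1, -6.4, 92.9], [42.2, -6.5, 95.4], [49.9, 1.9, 97.0], [49.0, -0.1, 97.6], [49.0, -3.3, 99.1], [34.5, -6.7, 103.4], [49.3, -7.6, 105.9], [55.3, -6.4, 108.0], [50.0, -8.8, 109.0], [36.7, -13.2, 109.8], [51.5, -8.0, 111.6], [42.4, -14.6, 112.9], [49.8, -9.0, 113.5], [54.5, 3.3, 114.2], [47.1, -14.8, 115.1], [52.6, -6.8, 115.9], [38.3, -12.8, 117.0], [49.1, -14.7, 118.2], [53.1,
[... 266 characters left out ...]
129.3], [38.1, -13.8, 130.6], [51.8, -13.5, 131.8], [39.0, -12.1, 132.4], [54.3, 1.4, 132.6], [53.7, 2.0, 134.3], [38.1, -14.2, 135.1], [54.5, -2.5, 136.7], [54.3, 3.7, 138.1], [49.9, 6.4, 139.4], [53.4, 4.5, 141.6], [54.4, -3.2, 143.3], [56.2, -8.6, 144.3], [55.6, -14.1, 146.5], [54.5, 2.4, 147.3], [54.6, 5.1, 148.3], [54.9, -10.5, 148.9], [54.7, -13.3, 150.0], [51.2, -14.8, 151.3], [54.5, -13.2, 152.0], [56.7, -25.2, 153.9], [53.8, -15.6, 154.8], [54.6, -25.5, 155.3], [55.2, -8.8, 156.6], [53.7, -24.7, 158.7], [54.5, -29.2, 165.1]]
[[0.0, 0.96, 0.26, 66.8], [1.0, -0.0, 0.0, -0.95], [0.0, 0.26, -0.96, -168.6], [0.0, 0.0, 0.0, 1.0]] [[296.4, 0.0, 255.7], [0.0, 296.4, 190.1], [0.0, 0.0, 1.0]]
```

View pics/w6.png

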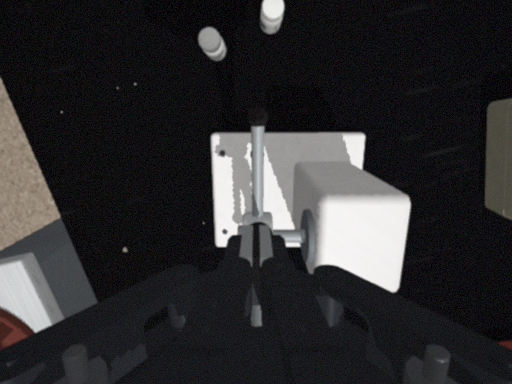

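The depth cloud and the hover picture agree: the true fingertips sit about 28 mm above the reported TCP, so the tip slid over the ball. In the wrist view the fingers stand at (257,235) over the spoke. I'll lift, step back to the right and go in lower.

Request:
servo_tool --pt "0 0 -0.05 0 1" --pt "0 0 -0.1 0 1" --pt "-0.06 0 -0.12 0 1" --pt "-0.12 0 -0.12 0 1" --pt "-0.18 0 -0.12 0 1" --pt "-0.2 0 -0.08 0 1" --pt "-0.2 0 -0.02 0 1" --pt "-0.2 0 0.04 0 1" --pt "-0.2 0 0.08 0 1" --pt "-0.2 0 0.085 0 1"

```text
time: 6.0
tool_pos: [519.2, 186.6, 212.3]
ee_rot: [0.783, 0.621, -0.001, -0.001]
force: [-0.2, -0.3, 1.2]
opening: -0.2
gripper_force: 0.0
```

```bash
cat >> h.py <<'E'
def plan(pss,r=92,h=12,up=28):
    s,M=where()
    for ps in pss:
        a=np.radians(ps);C=(r*np.sin(a)-5*np.cos(a)-h,r*np.cos(a)+5*np.sin(a)-up)
        print(ps,np.round(C,1),(M.T@(pos(C[0],0,C[1])-s["tool_pos"])/200).round(3))
E
python3 - <<'E'
from h import *
angle(2.73);plan((22,30,38,46,54,60,65))
E
```

```text
theta 2.73 deg 156.4 rod 70.9 cap 0.62
t 6.05 tcp [519.5 186.8 213.3] LAZ [ 0.9  0.  58.3] toolx yaw 1.341 zz -1.0 F [-0.9 -0.2  0.8] open -0.2 q [ 0.11 -0.04 -0.03  1.58 -0.    1.91]
22 [17.8 59.2] [ 0.085 -0.001 -0.005]
30 [29.7 54.2] [ 0.144 -0.001  0.02 ]
38 [40.7 47.6] [ 0.199 -0.001  0.053]
46 [50.7 39.5] [ 0.249 -0.001  0.094]
54 [59.5 30.1] [ 0.293 -0.001  0.14 ]
60 [65.2 22.3] [ 0.322 -0.001  0.179]
65 [69.3 15.4] [ 0.342 -0.001  0.214]
```

Request:
servo_tool --pt "0.03 0 0 0 1" --pt "0.06 0 0 0 1" --pt "0.085 0 0 0 1" --pt "0.105 0 0.004 0 1" --pt "0.125 0 0.012 0 1" --pt "0.144 0 0.02 0 1" --pt "0.16 0 0.029 0 1" --pt "0.175 0 0.038 0 1" --pt "0.19 0 0.047 0 1" --pt "0.2 0 0.053 0 1"

```text
time: 6.88
tool_pos: [529.5, 226.5, 203.9]
ee_rot: [0.783, 0.622, -0.0, 0.0]
force: [-0.1, -1.4, 1.2]
opening: 0.0
gripper_force: 0.7
```

```bash
python3 - <<'E'
from h import *
angle(2.5);plan((38,42,46,50,54,57,60,65))
E
```

```text
theta 2.495 deg 143.0 rod 67.8 cap 0.64
t 6.93 tcp [529.4 226.6 203.6] LAZ [41.9  0.8 48.6] toolx yaw 1.342 zz -1.0 F [0.2 0.1 0.7] open -0.2 q [0.18 0.03 0.02 1.56 0.   1.98]
38 [40.7 47.6] [-0.006 -0.004  0.005]
42 [45.8 43.7] [ 0.019 -0.004  0.025]
46 [50.7 39.5] [ 0.044 -0.004  0.046]
50 [55.3 35. ] [ 0.067 -0.004  0.068]
54 [59.5 30.1] [ 0.088 -0.004  0.093]
57 [62.4 26.3] [ 0.102 -0.004  0.112]
60 [65.2 22.3] [ 0.116 -0.004  0.132]
65 [69.3 15.4] [ 0.137 -0.004  0.166]
```

It's working: the wheel is at 143°, as planned. Continuing the stroke.

Request:
servo_tool --pt "0.01 0 0.012 0 1" --pt "0.02 0 0.025 0 1" --pt "0.033 0 0.036 0 1" --pt "0.045 0 0.046 0 1" --pt "0.067 0 0.068 0 1" --pt "0.088 0 0.093 0 1" --pt "0.102 0 0.112 0 1" --pt "0.116 0 0.132 0 1" --pt "0.128 0 0.15 0 1" --pt "0.137 0 0.166 0 1"

```text
time: 7.77
tool_pos: [535.6, 253.1, 170.4]
ee_rot: [0.783, 0.622, -0.0, -0.0]
force: [0.1, -0.5, 2.3]
opening: 0.1
gripper_force: 0.8
```

```bash
python3 - <<'E'
from h import *
angle(2.1);where()
E
```

```text
theta 1.985 deg 113.7 rod 55.9 cap 0.78
t 7.82 tcp [535.4 253.3 169.8] LAZ [69.2  0.7 14.8] toolx yaw 1.342 zz -1.0 F [0.4 1.  0.7] open 0.1 q [0.22 0.08 0.   1.5  0.   2.02]
```

Request:
servo_tool --pt "0 0 -0.12 0 1" --pt "0 0 -0.24 0 1" --pt "0 0 -0.36 0 1" --pt "0 0 -0.48 0 1" --pt "-0.1 0 -0.5 0 1" --pt "-0.25 0 -0.5 0 1" --pt "-0.4 0 -0.5 0 1" --pt "-0.5 0 -0.5 0 1" --pt "-0.5 0 -0.45 0 1" --pt "-0.5 0 -0.37 0 1"

```text
time: 8.65
tool_pos: [513.7, 154.6, 246.1]
ee_rot: [0.784, 0.621, 0.001, 0.001]
force: [-0.6, 0.0, -0.5]
opening: -0.2
gripper_force: 0.0
```

```bash
python3 - <<'E'
from h import *
angle(1.98);plan((6,12,18,24,30,36))
E
```

```text
theta 1.975 deg 113.2 rod 57.9 cap 0.76
t 8.7 tcp [512.3 155.1 241.6] LAZ [-31.6   0.1  86.6] toolx yaw 1.34 zz -1.0 F [ 1.  -0.5 -2.5] open -0.0 q [ 0.05 -0.08 -0.02  1.63  0.    1.85]
6 [-7.4 64. ] [ 0.121 -0.001  0.113]
12 [ 2.2 63. ] [ 0.169 -0.001  0.118]
18 [11.7 61. ] [ 0.216 -0.001  0.128]
24 [20.9 58.1] [ 0.262 -0.001  0.143]
30 [29.7 54.2] [ 0.306 -0.002  0.162]
36 [38.  49.4] [ 0.348 -0.002  0.186]
```

Request:
servo_tool --pt "0 0 0.06 0 1" --pt "0.02 0 0.12 0 1" --pt "0.05 0 0.13 0 1" --pt "0.09 0 0.13 0 1" --pt "0.13 0 0.13 0 1" --pt "0.16 0 0.13 0 1" --pt "0.19 0 0.13 0 1" --pt "0.22 0 0.133 0 1" --pt "0.25 0 0.14 0 1" --pt "0.28 0 0.15 0 1"

```text
time: 9.53
tool_pos: [525.9, 210.5, 215.0]
ee_rot: [0.783, 0.622, 0.0, 0.0]
force: [-1.6, -2.2, -1.3]
opening: 0.2
gripper_force: 0.9
```

```bash
python3 - <<'E'
from h import *
angle(1.7);plan((26,30,34,38,42,46,50,54,57,60,65))
E
```

```text
theta 1.59 deg 91.1 rod 74.1 cap 0.83
t 9.58 tcp [525.9 211.4 214.5] LAZ [26.3  0.7 59.5] toolx yaw 1.342 zz -1.0 F [-0.1  0.7  0.2] open -0.0 q [0.15 0.   0.01 1.58 0.   1.95]
26 [23.8 56.9] [-0.012 -0.004  0.013]
30 [29.7 54.2] [ 0.017 -0.004  0.026]
34 [35.3 51.1] [ 0.045 -0.004  0.042]
38 [40.7 47.6] [ 0.072 -0.004  0.059]
42 [45.8 43.7] [ 0.098 -0.004  0.079]
46 [50.7 39.5] [ 0.122 -0.004  0.1  ]
50 [55.3 35. ] [ 0.145 -0.004  0.122]
54 [59.5 30.1] [ 0.166 -0.004  0.147]
57 [62.4 26.3] [ 0.181 -0.004  0.166]
60 [65.2 22.3] [ 0.194 -0.004  0.186]
65 [69.3 15.4] [ 0.215 -0.004  0.22 ]
```

Request:
servo_tool --pt "0.017 0 0.026 0 1" --pt "0.045 0 0.042 0 1" --pt "0.072 0 0.059 0 1" --pt "0.098 0 0.079 0 1" --pt "0.122 0 0.1 0 1" --pt "0.145 0 0.122 0 1" --pt "0.166 0 0.147 0 1" --pt "0.181 0 0.166 0 1" --pt "0.194 0 0.186 0 1" --pt "0.21 0 0.212 0 1"

```text
time: 10.42
tool_pos: [535.2, 251.2, 172.3]
ee_rot: [0.783, 0.622, 0.0, 0.0]
force: [0.1, 0.3, 2.3]
opening: 0.0
gripper_force: 0.8
```

Request:
servo_tool --pt "0 0 -0.12 0 1" --pt "0 0 -0.24 0 1" --pt "0 0 -0.36 0 1" --pt "0 0 -0.48 0 1" --pt "-0.1 0 -0.5 0 1" --pt "-0.25 0 -0.5 0 1" --pt "-0.4 0 -0.5 0 1" --pt "-0.5 0 -0.5 0 1" --pt "-0.5 0 -0.47 0 1" --pt "-0.5 0 -0.4 0 1"

```text
time: 11.25
tool_pos: [513.2, 152.7, 253.6]
ee_rot: [0.784, 0.621, 0.001, 0.001]
force: [0.3, 0.3, -0.7]
opening: -0.1
gripper_force: 0.0
```

```bash
python3 - <<'E'
from h import *
angle(.95,"pics/c7.png");plan((6,12,18,24,30,36))
E
```

```text
theta 0.96 deg 55.0 rod 58.9 cap 0.98
t 11.3 tcp [512.  153.2 249.6] LAZ [-33.5   0.2  94.6] toolx yaw 1.34 zz -1.0 F [ 0.9  0.3 -3.7] open -0.1 q [ 0.05 -0.08 -0.01  1.65  0.    1.85]
6 [-7.4 64. ] [ 0.131 -0.002  0.153]
12 [ 2.2 63. ] [ 0.179 -0.002  0.158]
18 [11.7 61. ] [ 0.226 -0.002  0.168]
24 [20.9 58.1] [ 0.272 -0.002  0.183]
30 [29.7 54.2] [ 0.316 -0.002  0.202]
36 [38.  49.4] [ 0.358 -0.003  0.226]
```

View pics/c7.png

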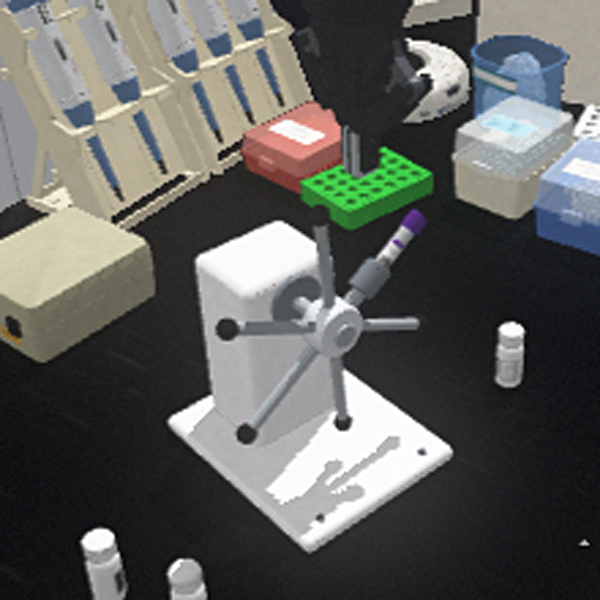

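The purple cap is at upper right, (415,220), about 55° from upright. The lead spoke is nearly upright at (320,220) and the vials haven't moved. Now the final stroke.

Request:
servo_tool --pt "0.02 0 0.04 0 1" --pt "0.03 0 0.1 0 1" --pt "0.05 0 0.155 0 1" --pt "0.09 0 0.165 0 1" --pt "0.13 0 0.165 0 1" --pt "0.16 0 0.165 0 1" --pt "0.19 0 0.168 0 1" --pt "0.22 0 0.172 0 1" --pt "0.25 0 0.178 0 1" --pt "0.28 0 0.188 0 1"

```text
time: 12.13
tool_pos: [525.5, 208.6, 215.2]
ee_rot: [0.783, 0.622, 0.0, 0.0]
force: [-0.4, -0.9, -0.3]
opening: -0.1
gripper_force: 0.8
```

```bash
python3 - <<'E'
from h import *
angle(.6);plan((26,30,34,38,42,46,50,54,57,60))
E
```

```text
theta 0.565 deg 32.4 rod 68.8 cap 0.93
t 12.18 tcp [525.5 209.4 214.6] LAZ [24.3  0.8 59.6] toolx yaw 1.342 zz -1.0 F [ 0.4  0.2 -0. ] open 0.3 q [0.15 0.   0.01 1.58 0.   1.95]
26 [23.8 56.9] [-0.002 -0.004  0.014]
30 [29.7 54.2] [ 0.027 -0.004  0.027]
34 [35.3 51.1] [ 0.055 -0.004  0.043]
38 [40.7 47.6] [ 0.082 -0.004  0.06 ]
42 [45.8 43.7] [ 0.108 -0.004  0.08 ]
46 [50.7 39.5] [ 0.132 -0.005  0.101]
50 [55.3 35. ] [ 0.155 -0.005  0.123]
54 [59.5 30.1] [ 0.176 -0.005  0.148]
57 [62.4 26.3] [ 0.19  -0.005  0.167]
60 [65.2 22.3] [ 0.204 -0.005  0.187]
```

Request:
servo_tool --pt "0.015 0 0.02 0 1" --pt "0.027 0 0.027 0 1" --pt "0.055 0 0.043 0 1" --pt "0.082 0 0.06 0 1" --pt "0.108 0 0.08 0 1" --pt "0.132 0 0.101 0 1" --pt "0.155 0 0.123 0 1" --pt "0.168 0 0.138 0 1" --pt "0.18 0 0.153 0 1" --pt "0.187 0 0.163 0 1"

```text
time: 13.02
tool_pos: [533.6, 244.8, 181.8]
ee_rot: [0.783, 0.622, -0.0, -0.0]
force: [-0.0, 0.4, 1.9]
opening: -0.1
gripper_force: 0.7
```

```bash
python3 - <<'E'
from h import *
angle(.1);plan((54,56,58,60))
E
```

```text
theta 0.06 deg 3.4 rod 39.6 cap 0.98
t 13.07 tcp [533.5 244.8 181.6] LAZ [60.6  0.7 26.6] toolx yaw 1.342 zz -1.0 F [0.2 0.6 0.2] open -0.1 q [0.21 0.06 0.01 1.52 0.   2.01]
54 [59.5 30.1] [-0.006 -0.004 -0.018]
56 [61.5 27.6] [ 0.004 -0.004 -0.005]
58 [63.4 25. ] [ 0.014 -0.004  0.008]
60 [65.2 22.3] [ 0.023 -0.004  0.021]
```

Request:
servo_tool --pt "0.004 0 0.005 0 1" --pt "0.008 0 0.01 0 1" --pt "0.012 0 0.016 0 1" --pt "0.017 0 0.023 0 1" --pt "0.017 0 0.023 0 1" --pt "0.017 0 0.023 0 1" --pt "0.017 0 0 0 1" --pt "0.017 0 -0.1 0 1" --pt "0.017 0 -0.2 0 1" --pt "0.017 0 -0.3 0 1"

```text
time: 13.9
tool_pos: [534.3, 247.8, 243.4]
ee_rot: [0.783, 0.622, -0.0, -0.0]
force: [-0.1, 0.0, -0.0]
opening: 0.0
gripper_force: 0.0
```

Request:
servo_tool --pt "0 0 -0.1 0 1" --pt "0 0 -0.2 0 1" --pt "0 0 -0.3 0 1" --pt "0 0 -0.4 0 1" --pt "0 0 -0.5 0 1" --pt "0 0 -0.5 0 1" --pt "0 0 -0.5 0 1" --pt "0 0 -0.5 0 1" --pt "0 0 -0.5 0 1" --pt "0 0 -0.5 0 1"

```text
time: 14.73
tool_pos: [534.1, 247.7, 341.3]
ee_rot: [0.783, 0.622, -0.001, -0.0]
force: [0.3, -0.6, -0.2]
opening: -0.2
gripper_force: 0.0
```

```bash
python3 - <<'E'
from h import *
where();angle(.05,"pics/c8.png")
p,d=bot.read_camera("scene");hsv=cv2.cvtColor(p,cv2.COLOR_RGB2HSV)
m=((hsv[...,0]>125)&(hsv[...,0]<160)&(hsv[...,1]>70));m[:,:180]=0;m[:,250:]=0;m[260:]=0
v,u=np.nonzero(m);print("cap px",u.mean(),v.mean(),len(u))
for th in(-.1,0,.1):print(th,proj("scene",HUB+104*dirs(YAW,th,np.array([0]))))
E
```

```text
t 14.73 tcp [534.1 247.7 341.3] LAZ [ 63.6   0.7 186.3] toolx yaw 1.342 zz -1.0 F [ 0.3 -0.6 -0.2] open -0.2 q [ 0.21  0.16  0.41  1.82 -0.    2.01]
theta -0.005 deg -0.3 rod 28.3 cap 0.99
cap px 219.24137931034483 173.60919540229884 87
-0.1 [[215.61503618 179.06740867]]
0 [[219.71846503 176.93954678]]
0.1 [[223.78420127 175.28799324]]
```

View pics/c8.png

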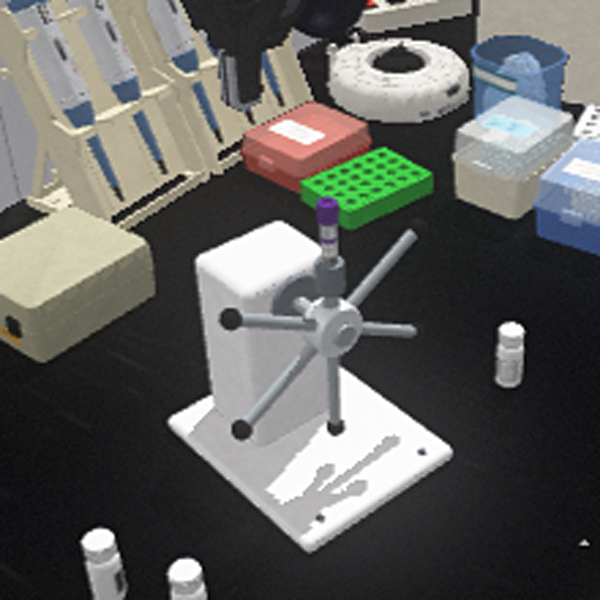

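The tube points straight up with its cap at (328,210), and the fitted angle is -0.3°. The rotator and vials haven't moved and the hand is clear, so I'm handing in.

```bash
python3 -c "
from cell import bot
print(bot.job_done())"
```

```text
the job is handed in; nothing more can be done
None
```

I turned the wheel until the tube spoke pointed straight up with its cap on top, about 0.3° off vertical in the last picture, with the rotator and vials where they stood and the hand clear, and handed the job in at about 15 s; no verdict came back.

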